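Span an adjustable base frame with a tape measure and lock it

ROBOT

A 7-joint arm with a two-finger parallel gripper is mounted at the origin on the work surface. World frame = base frame: x ahead of the robot, y to its left, z up, the work surface at z = 0. Lengths are in m, angles in rad, forces in N, time in s.
With the tool pointing down it reaches from about 0.425 to 0.875 m from the base axis. Payload 4.7 kg.
Tool frame: the origin (TCP) lies where the fingers leave the gripper's body, on its centre line; the fingertips stand 70 mm ahead of it and the grasp point (between the pads) lies 51 mm ahead of it; z points along the fingers, y is the line along which they close (so a half turn about z gives the same grasp; the last joint's range is limited). The gripper opens to 87 mm and grips with 3 to 60 N. Pads are 19 mm wide; open, the fingers measure 117 mm over their backs; the gripper's body (75 mm by 190 mm) begins 51 mm behind the grasp point.
Start: joints at [-1.248, 0.321, -0.07, 1.45, 0.023, 1.371, -0.057], TCP at [0.198, 0.619, 0.292] pointing down, gripper open.
Joint ranges: [-2.86, 2.86], [-0.3, 2.09], [-1.38, 1.24], [0.06, 2.45], [-1.56, 4.7], [0.09, 2.05], [-2.69, 2.69]. Speed limits (rad/s): [2.57, 2.57, 3.14, 3.14, 3.14, 3.14, 3.14].

INTERFACE

Orientations are given as a rotation vector (axis times angle).
In Python, from bench import ctrl gives the robot as it stands.
- The arm moves only by the tool play_rows, never from a script. Its argument "increments" is a list that holds one entry, the list of rows, each a list of 7 numbers: the shift along the tool's x, y, z as a fraction of full scale, then the turn, a rotation vector about the tool's x, y, z as a fraction of full scale, then the gripper command: -1 is shut, 1 is fully open, values between are in proportion. A call has 1 to 8 rows; each row is the pose to reach, as a shift and turn from the pose commanded when the call began, along the tool's axes at that moment; what a row does not reach only later rows make up. Full scale, the value 1, is 0.1 m for a shift and 90 degrees for a turn. A row lasts 1/10 s, in which the tool goes at most 50 mm and 8.59 degrees, less where a joint would pass 70% of its speed; a pose out of reach is approached as far as the arm can. A call with a number of a shift or a turn outside -1 to 1 is refused whole. A call with a gripper value outside its range is refused whole. The fingers move at their own pace and stop on an object; "squeeze" is the grip in N (left out, the last holds). Time passes only in rows, so rows that repeat a pose let the fingers close. It gives the time, the measured TCP pose, the force, the opening and the grip force at its end, in the units of the state.
- ctrl.get_state(): the state, without advancing time (a new reading comes with each control period).
- ctrl.get_image(name): name is "scene" or "top" or "wrist"; returns the picture (384x512x3 uint8, red, green, blue); there is no depth.
- ctrl.get_calibration(name): a dict with "vertical_fov" (degrees; the focal length in pixels is half the picture's height over the tangent of half this angle, whatever the lens; pixels are square), "cx", "cy" (the principal point, pixels), "R" (3x3) and "t" (3): a world point X has camera coordinates R X + t; the wrist camera has in their place "T_tool_cam" (4x4, takes a point from camera to tool coordinates, whose origin is the TCP and whose axes are the flange's). Camera axes: x right, y down, z forward; pixel columns grow to the right and rows downward; lengths in m; the calibration is good to about 2 mm. A picture is of the moment at which its call begins: read the wrist's pose just before it. get_calibration takes no time and is no camera call.
- ctrl.close_job(): hands the job in; it is judged then, once.
The state is a dict: "time": time; "joint_positions": joint angles; "qd": joint speeds; "joint_torque": joint torques, N m; "position": TCP position; "tool_rot": TCP orientation; "ft_force": force on the tool from outside, world axes, zero at the start; "torque": the same for the moment, N m; "grip_width": opening from 0.0 (shut) to 1.0 (fully open); "grip_force": force on a finger pad.
Only numpy, scipy, OpenCV 4.12 (cv2) and the standard library are available. Lean on these libraries where they do the work, as an engineer would, in place of code of your own. Each camera call takes 0.05 s, during which the arm holds its last target. There are 200 camera calls.

TASK

Measure across the adjustable base frame for the evaporator bath: hook the end of the tape over the outer edge of its left-hand plate (the one without knobs), draw the case back straight across and past the plate with the two black knobs, stand it on the bench and let it in gently until its mouth bears against that plate's outer edge. Then push the red lock fully down, so the reading is kept, and leave the tape standing there, still hooked. Handle the tape gently: no yanking, ramming or snapping back, and leave the flask, the bottle and the screwdriver alone.

Things in the scene. Friction and masses are not known exactly. Their poses are not given: they have to be found in the camera images.
- tape_center (a point): Centre of a yellow/black tape measure's case, standing loose on its sole, 0.4 to 0.5 kg. 72 mm long (x), 34 thick (y), 62 high; this point is 31 above the sole. x: the way the blade comes out; z up. Grip its flat sides (+y, -y faces), 20 mm behind to 6 mm ahead of this point, firmly (30 N or more). Sole's front corner: 36 mm ahead of and 31 below it; flat chin 34 wide, from there up 16 mm.
- mouth (a point): Mouth of the tape, on the case's front face: 36 mm ahead of tape_center, 11 mm above the sole, at the underside of the blade. Axes as tape_center.
- hook (a point): Inner face of the steel end hook, 4 mm below the blade's underside. Hook 20 mm wide, 2.2 thick, reaching 8 mm below the underside, so 3 mm above the sole's level; blade in, this face is 18 mm ahead of the mouth. To hook it over a plate that the case is above, tip the case nose down: at 30 degrees the hook's tip lies 6 mm below the sole's front corner. Axes as tape_center.
- blade (a joint): How far the blade is drawn out, m: 0 = fully in (hook 18 mm ahead of the mouth), stop at 0.24. A spring pulls it in with 4 N at 0, rising evenly to 6 N at 0.24. The blade is 16 mm wide, stiff and straight, in line with the case. Width being measured = this value + 0.018.
- lock_top (a point): Top middle of the red thumb ridge (16 x 16 mm, 8 thick) of the lock on the case's sloping front; when off, 27 mm ahead of the case's centre and 53 mm above the sole. Push it from above with shut fingers: it slides down and forward along the slope (0.5 mm forward for each mm down). Axes as tape_center.
- lock (a joint): Lock slide, m along its slope: 0 = up (free), 0.008 = fully down at its stop (blade braked). It stays where it is left; pushing it takes about 7 N at first and 12 to 15 N near the stop; let go, it may creep back by up to 0.6 mm.
- frame: Base frame fixed to the bench: two aluminium plates, each 110 mm (x) by 50 (y), 10 thick, on two low rods. Origin: on the bench under the middle of the left plate; y points away from the right plate. The right plate is clamped anew each time, its outer edge 145 to 190 mm (-y) from the left plate's outer edge: not given. Nothing above plate height within 30 mm of the middle line (x = 0).
- hook_edge (a point): Middle of the outer (+y) top edge of the left plate, where the tape is hooked: 25 mm in +y from the frame's origin, 10 mm above the bench. Axes as frame. On the right plate two black knobs, 22 mm high, 18 wide, stand at frame x = -42 and 42 mm.
- flask: Conical glass flask, 82 mm wide, 118 high, standing; origin at its underside. Leave alone.
- reagent: Amber bottle with a blue cap, 60 mm wide, 120 high, standing; origin at its underside. Leave alone.
- driver: Screwdriver, 160 mm long, lying on the bench on the robot's side of the frame. Leave alone.
Not all that is in view belongs to the job. Of the things that look like the part that bears tape_center, the larger one is meant. Of the things shaped like the frame, the aluminium one is meant.

How it is judged:
On the way, in this order (a step that is already met when the one before it is completed fails the run):
1. The hook has caught the outer edge of the left-hand plate and the blade is drawn out by more than 60 mm, lock off (value of joint blade above 0.06 m and value of joint lock below 0.002 m and y of hook in the frame of frame between 0.022 and 0.033 m and z of hook in the frame of frame below 0.0125 m and x of hook in the frame of frame between -0.045 and 0.045 m), for 0.2 s.
2. Still hooked and not locked, the case stands upright with its mouth against the outer edge of the right-hand plate (within 3 mm) (value of joint lock below 0.002 m and y of hook in the frame of frame between 0.022 and 0.029 m and z of hook in the frame of frame below 0.0115 m and x of plate_b_c0 in the frame of mouth between 0.022 and 0.028 m and angle between tape_center's own z axis and vertical below 0.08 rad and height (world z) of tape_center below 0.035 m), for 0.2 s.
At the end, for the whole second after the job is handed in: Lock down at least 6.5 of 8 mm; hook over the left plate's outer edge (inner face within 3 mm of it, tip 2.5 mm below plate top); case upright on the bench, mouth within 2.5 mm of the right plate's outer edge; tape square to the frame within 4 degrees, within 45 mm of its middle line, at rest (value of joint lock above 0.0065 m and y of hook in the frame of frame between 0.023 and 0.028 m and z of hook in the frame of frame below 0.0115 m and x of hook in the frame of frame between -0.045 and 0.045 m and x of plate_b_c0 in the frame of mouth between 0.0225 and 0.0275 m and angle between the x axis of tape_center and the y axis of frame, either way round below 0.07 rad and angle between tape_center's own z axis and vertical below 0.06 rad and height (world z) of tape_center below 0.0335 m and linear speed of tape below 0.02 m/s); the robot touches nothing.
It fails at once if The tape pulls, presses or knocks on the frame with more than 30 N (contact force between tape and frame above 30 N).
It fails at once if The blade snaps back (runs in faster than 0.4 m/s) (velocity of joint blade below -0.4 m/s).
It fails at once if The lock is pressed with more than 40 N (contact force between the fingers and lock above 40 N).
It fails at once if The flask, the bottle or the screwdriver is moved by more than 20 mm or tipped (distance of any of flask, reagent, driver from where it was at the start of the episode above 0.02 m or angle between any of flask, reagent's own z axis and vertical above 0.3 rad).
It also fails if it takes over 72 s, if anything falls off the work surface, if the arm or the gripper's body presses on something with over 40 N, if the wrist force passes 120 N, or if a joint passes its speed limit or range.

## Working session

There is one attempt and no reset: what is moved stays moved. The work goes in short steps, Python scripts to look and compute and a tool call to move; the robot and the scene stay as the last step left them, time stands still between calls to the robot, and variables do not carry over. Pictures are saved under pics/ and viewed, at most 10 in all, crops included, and the job is handed in when it is done.

Besides the shell and the picture viewer there is one more tool, called as name([rows], argument=value, ...), one row to a line, values as JSON. play_rows: Moves the arm, as the interface text tells. Shift numbers are shares of 0.1 m and turn numbers shares of 90 degrees, none past 1 either way. Its arguments: {"type":"object","properties":{"increments":{"type":"array"},"squeeze":{"type":"number"}},"required":["increments"]}

```bash
ls; mkdir -p pics
python3 - <<'E'
from bench import ctrl
import cv2,numpy as np
s=ctrl.get_state();print(s)
ims=[]
for n in("scene","top","wrist"):
    im=ctrl.get_image(n);c=ctrl.get_calibration(n);print(n,{k:np.round(v,4).tolist() for k,v in c.items()})
    cv2.imwrite(f"pics/{n}0.png",im[:,:,::-1])
E
```

```text
pics
{'time': 0.0, 'joint_positions': array([-1.24787948,  0.32183302, -0.07008179,  1.45169874,  0.02261494,
        1.37076818, -0.05689711]), 'qd': array([ 7.69762159e-05,  4.64748302e-04, -6.27723025e-04,  6.27927699e-04,
       -8.47960227e-04,  1.01251661e-03, -6.19408836e-05]), 'joint_torque': array([-1.85688377e-04, -4.91287208e+01, -4.03983174e-01, -3.12535286e+01,
       -6.39096508e-02,  4.36133821e-02,  1.92118378e-04]), 'position': array([0.19747424, 0.61883423, 0.29114293]), 'tool_rot': array([-4.83081736e-01, -3.10404252e+00,  3.00253946e-03]), 'ft_force': array([ 1.03569637, -0.23389514, -1.29969625]), 'torque': array([-0.01284091, -0.0035088 , -0.00879324]), 'grip_force': 0.0, 'grip_width': 1.0008149348175592}
scene {'vertical_fov': 50.2541, 'cx': 255.1997, 'cy': 188.1055, 'R': [[-0.604, 0.7968, -0.0186], [0.6247, 0.4588, -0.6319], [-0.495, -0.3932, -0.7748]], 't': [0.2966, -0.3497, 1.5222]}
top {'vertical_fov': 50.9459, 'cx': 253.4973, 'cy': 189.5191, 'R': [[-0.0269, -0.9995, 0.0169], [-0.9975, 0.0257, -0.0661], [0.0656, -0.0186, -0.9977]], 't': [0.0776, 0.5758, 1.0476]}
wrist {'vertical_fov': 64.7582, 'cx': 258.0668, 'cy': 191.2123, 'T_tool_cam': [[0.0009, -0.9584, -0.2854, 0.078], [1.0, 0.0009, 0.0004, 0.0007], [-0.0002, -0.2854, 0.9584, -0.0926], [0.0, 0.0, 0.0, 1.0]]}
```

View pics/top0.png

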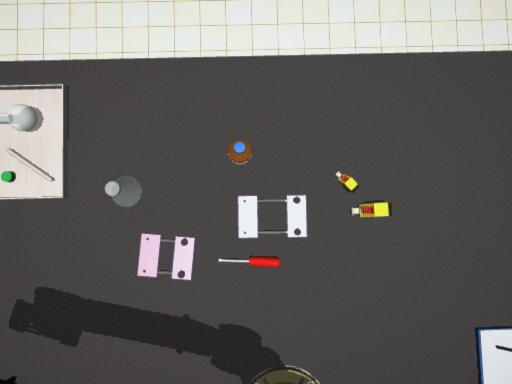

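View pics/scene0.png

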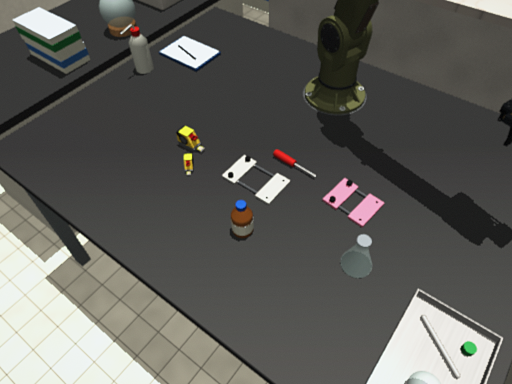

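The top view shows the candidates. The aluminium frame is at (272,217), with its knob plate on the right at (297,217). The pink frame at (166,258) is ruled out by its colour. The large tape is at (372,210) and the small one at (347,182), so I want the large one, nose to the left. The driver is at (250,261), the bottle at (240,150) and the flask at (125,190). I'll measure these and confirm in a crop.

```bash
cat > h.py <<'E'
import cv2,numpy as np
from bench import ctrl
from scipy.spatial.transform import Rotation as Ro
def cam(n,pose=None):
    c=ctrl.get_calibration(n);f=192/np.tan(np.radians(c["vertical_fov"])/2)
    K=np.array([[f,0,c["cx"]],[0,f,c["cy"]],[0,0,1]])
    if n=="wrist":
        p,r=pose;T=np.eye(4);T[:3,:3]=Ro.from_rotvec(r).as_matrix();T[:3,3]=p
        W=T@np.array(c["T_tool_cam"]);Wi=np.linalg.inv(W);return K,Wi[:3,:3],Wi[:3,3]
    return K,np.array(c["R"]),np.array(c["t"])
def cast(C,uv,z):
    K,R,t=C;o=-R.T@t;d=np.linalg.inv(K)@np.c_[np.atleast_2d(uv),np.ones(len(np.atleast_2d(uv)))].T
    d=(R.T@d).T;return o+d*((z-o[2])/d[:,2])[:,None]
def proj(C,X):
    K,R,t=C;q=(K@(R@np.atleast_2d(X).T+t[:,None])).T;return q[:,:2]/q[:,2:]
def shot(n,name):
    s=ctrl.get_state();im=ctrl.get_image(n);cv2.imwrite(f"pics/{name}.png",im[:,:,::-1])
    return im,cam(n,(s["position"],s["tool_rot"]))
def blobs(m,amin=30):
    cs,_=cv2.findContours(m.astype(np.uint8),cv2.RETR_EXTERNAL,cv2.CHAIN_APPROX_NONE)
    return [c[:,0] for c in cs if cv2.contourArea(c)>amin]
E
python3 - <<'E'
from h import *
im=cv2.imread("pics/top0.png");C=cam("top");hsv=cv2.cvtColor(im,cv2.COLOR_BGR2HSV);h,s,v=cv2.split(hsv)
roi=np.zeros_like(v,bool);roi[130:290,200:430]=1
for nm,m,z in(("alu",(v>150)&(s<40),.01),("yel",(h>20)&(h<35)&(s>150)&(v>120),.062),("blue",(h>100)&(h<125)&(s>150),.12),("red",((h<8)|(h>172))&(s>170),.01)):
    for c in blobs(m&roi,12):
        b=cv2.boxPoints(cv2.minAreaRect(c.astype(np.float32)))
        print(nm,c.mean(0).round(1),"ctr",cast(C,[c.mean(0)],z)[0,:2].round(4),"box",cast(C,b,z)[:,:2].round(3).tolist())
cr=im[165:275,215:405];cv2.imwrite("pics/crop0.png",cv2.resize(cr,None,fx=4.2,fy=4.2,interpolation=cv2.INTER_CUBIC))
E
```

```text
alu [233.3 260.4] ctr [0.3927 0.1205] box [[0.397, 0.158], [0.395, 0.082], [0.39, 0.082], [0.392, 0.158]]
alu [354.3 210.6] ctr [ 0.5149 -0.2052] box [[0.519, -0.199], [0.519, -0.213], [0.511, -0.212], [0.511, -0.199]]
alu [247.4 216.5] ctr [0.5069 0.0803] box [[0.562, 0.104], [0.561, 0.053], [0.452, 0.056], [0.454, 0.107]]
alu [296.1 215.6] ctr [ 0.5057 -0.0491] box [[0.561, -0.021], [0.562, -0.075], [0.451, -0.075], [0.451, -0.021]]
yel [373.6 209.7] ctr [ 0.5156 -0.2406] box [[0.531, -0.209], [0.536, -0.277], [0.501, -0.278], [0.496, -0.211]]
yel [348.1 182. ] ctr [ 0.5879 -0.1785] box [[0.593, -0.155], [0.612, -0.172], [0.585, -0.203], [0.566, -0.187]]
blue [239.2 147.1] ctr [0.6741 0.0959] box [[0.687, 0.108], [0.686, 0.084], [0.662, 0.085], [0.663, 0.109]]
red [263.5 261.2] ctr [0.3882 0.0409] box [[0.4, 0.079], [0.398, -0.0], [0.375, 0.0], [0.377, 0.079]]
red [368.  209.5] ctr [ 0.5168 -0.242 ] box [[0.524, -0.232], [0.523, -0.253], [0.51, -0.252], [0.511, -0.231]]
```

View pics/crop0.png

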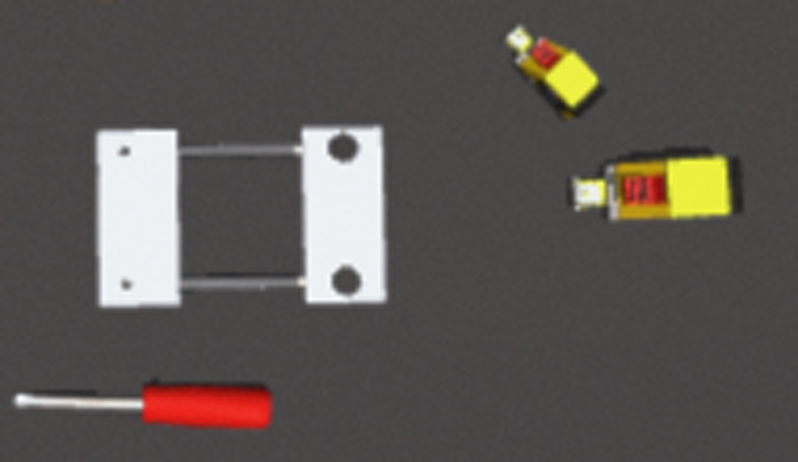

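Confirmed: the large tape is at crop (660,190) with its nose to the left, and the aluminium frame's plates are at crop (138,218) and (343,215). Next I'll plan the transfer to above the tape.

```bash
cat >> h.py <<'E'
def Rt(yaw=0,pitch=0):
    # tool y along world x, tool x along +y (tape dir); yaw about world z, pitch nose down
    R0=np.array([[0,1,0],[1,0,0],[0,0,-1.]])
    return Ro.from_euler('z',yaw).as_matrix()@R0@Ro.from_euler('y',pitch).as_matrix()
def delta(p,R,p2,R2):
    return np.r_[R.T@(np.array(p2)-p)/.1, Ro.from_matrix(R.T@R2).as_rotvec()/(np.pi/2)].round(3).tolist()
def cur():
    s=ctrl.get_state();return s["position"],Ro.from_rotvec(s["tool_rot"]).as_matrix()
E
python3 - <<'E'
from h import *
p,R=cur();print(R.round(3))
# via points in polar, pitch sign check
print(Rt(0,.3)[:,2])
a0=np.arctan2(p[1],p[0]);r0=np.hypot(p[0],p[1]);t=np.array([.516,-.255,.28]);a1=np.arctan2(t[1],t[0]);r1=np.hypot(*t[:2])
N=9;R1=Ro.from_matrix(R);rel=Ro.from_matrix(Rt()@R.T).as_rotvec();print(rel)
P,Q=p,R
for k in range(1,N+1):
    u=k/N;a=a0+u*(a1-a0);r=r0+u*(r1-r0)
    p2=np.array([r*np.cos(a),r*np.sin(a),p[2]+u*(t[2]-p[2])]);R2=Ro.from_rotvec(rel*u).as_matrix()@R
    print(delta(P,Q,p2,R2));P,Q=p2,R2
E
```

```text
[[-0.953  0.304 -0.   ]
 [ 0.304  0.953 -0.001]
 [-0.    -0.001 -1.   ]]
[ 0.          0.29552021 -0.95533649]
[ 9.60706521e-04 -1.21331362e-03 -1.26200183e+00]
[-1.219, -0.199, 0.013, -0.0, 0.0, 0.089]
[-1.192, -0.259, 0.013, -0.0, 0.0, 0.089]
[-1.162, -0.316, 0.013, -0.0, 0.0, 0.089]
[-1.129, -0.371, 0.013, -0.0, 0.0, 0.089]
[-1.093, -0.424, 0.013, -0.0, 0.0, 0.089]
[-1.056, -0.473, 0.013, -0.0, 0.0, 0.089]
[-1.016, -0.52, 0.013, -0.0, 0.0, 0.089]
[-0.974, -0.565, 0.013, -0.0, 0.0, 0.089]
[-0.93, -0.606, 0.013, -0.0, 0.0, 0.089]
```

play_rows([
  [[-0.5, -0.08, 0, 0, 0, 0.04, 1], [-1, -0.16, 0, 0, 0, 0.073, 1], [-1, -0.16, 0, 0, 0, 0.073, 1]],
])

```text
time: 0.45
position: [0.2974, 0.5685, 0.292]
tool_rot: [0.68, 3.061, -0.003]
ft_force: [1.4, 0.3, 0.1]
grip_width: 1.004
grip_force: 0.0
```

play_rows([
  [[-0.5, -0.1, 0, 0, 0, 0.04, 1], [-1, -0.2, 0, 0, 0, 0.073, 1], [-1, -0.2, 0, 0, 0, 0.073, 1]],
])

```text
time: 0.75
position: [0.3793, 0.5078, 0.2922]
tool_rot: [0.854, 3.017, -0.004]
ft_force: [-0.2, -1.1, 0.4]
grip_width: 1.003
grip_force: 0.0
```

play_rows([
  [[-0.5, -0.13, 0, 0, 0, 0.04, 1], [-1, -0.26, 0, 0, 0, 0.073, 1], [-1, -0.26, 0, 0, 0, 0.073, 1]],
])

```text
time: 1.05
position: [0.4503, 0.4333, 0.2923]
tool_rot: [1.025, 2.964, -0.004]
ft_force: [0.6, -0.7, 0.3]
grip_width: 1.001
grip_force: 0.0
```

play_rows([
  [[-0.5, -0.15, 0, 0, 0, 0.04, 1], [-1, -0.3, 0, 0, 0, 0.073, 1], [-1, -0.3, 0, 0, 0, 0.073, 1]],
])

```text
time: 1.35
position: [0.5099, 0.348, 0.2924]
tool_rot: [1.193, 2.901, -0.005]
ft_force: [-0.1, -0.8, 0.5]
grip_width: 0.996
grip_force: 0.0
```

play_rows([
  [[-0.5, -0.17, 0, 0, 0, 0.04, 1], [-1, -0.34, 0, 0, 0, 0.073, 1], [-1, -0.34, 0, 0, 0, 0.073, 1]],
])

```text
time: 1.65
position: [0.5567, 0.2538, 0.2925]
tool_rot: [1.357, 2.829, -0.005]
ft_force: [-0.3, -1.2, -0.1]
grip_width: 0.999
grip_force: 0.0
```

play_rows([
  [[-0.5, -0.2, 0, 0, 0, 0.04, 1], [-1, -0.4, 0, 0, 0, 0.073, 1], [-1, -0.4, 0, 0, 0, 0.073, 1]],
])

```text
time: 1.95
position: [0.5877, 0.1511, 0.2925]
tool_rot: [1.516, 2.748, -0.005]
ft_force: [0.3, 0.1, -0.1]
grip_width: 1.002
grip_force: 0.0
```

Run:
```python
from h import *
p,R=cur();s=ctrl.get_state();print(p,s["time"],s["joint_positions"].round(2))
# frame view stop: over frame
print(delta(p,R,[.507,-.02,.36],Rt()), delta(p,R,[.516,-.27,.28],Rt()))
```

```text
[0.58768084 0.15111481 0.29254363] 1.95 [-0.6   0.23  0.35  1.58 -0.08  1.35  0.33]
[-1.02, -1.596, -0.668, 0.0, 0.003, 0.358] [-3.179, -2.852, 0.144, 0.0, 0.003, 0.358]
```

play_rows([
  [[-0.3, -0.4, 0, 0, 0, 0.09, 1], [-0.6, -0.8, -0.2, 0, 0, 0.18, 1], [-0.6, -0.8, -0.3, 0, 0, 0.18, 1]],
])

```text
time: 2.25
position: [0.5501, 0.0584, 0.3235]
tool_rot: [1.89, 2.508, -0.003]
ft_force: [0.1, 0.0, 0.8]
grip_width: 1.002
grip_force: 0.0
```

play_rows([
  [[-0.4, -0.3, 0, 0, 0, 0.09, 1], [-0.8, -0.7, 0, 0, 0, 0.178, 1], [-0.8, -0.7, 0, 0, 0, 0.178, 1], [-0.8, -0.7, 0, 0, 0, 0.178, 1], [-0.8, -0.7, 0, 0, 0, 0.178, 1]],
])

```text
time: 2.75
position: [0.5075, -0.0292, 0.3225]
tool_rot: [-2.205, -2.237, -0.002]
ft_force: [0.4, 1.5, 0.3]
grip_width: 1.003
grip_force: 0.0
```

```bash
cat > meas.py <<'E'
from h import *
import sys
im,C=shot("wrist",sys.argv[1]);hsv=cv2.cvtColor(im,cv2.COLOR_RGB2HSV);h,s,v=cv2.split(hsv)
for nm,m,z in(("alu",(v>150)&(s<40),.01),("yel",(h>20)&(h<35)&(s>150)&(v>100),.062),("red",((h<8)|(h>172))&(s>170)&(v>80),.05)):
    for c in blobs(m,60):
        b=cv2.boxPoints(cv2.minAreaRect(c.astype(np.float32)))
        print(nm,c.mean(0).round(1),"ctr",cast(C,[c.mean(0)],z)[0,:2].round(4),"box",cast(C,b,z)[:,:2].round(4).tolist())
E
python3 meas.py w1; python3 -c "
from h import *
print(cur()[0])"
```

```text
alu [256.  174.6] ctr [ 0.5059 -0.0467] box [[0.4491, -0.0736], [0.4519, -0.0174], [0.5612, -0.0186], [0.5626, -0.075]]
alu [257.5  90.3] ctr [0.5064 0.0632] box [[0.4523, 0.1081], [0.5627, 0.1098], [0.5688, 0.0067], [0.4496, 0.0049]]
alu [390.3  62.2] ctr [0.6705 0.0988] box [[0.6413, 0.1337], [0.6864, 0.1372], [0.7022, 0.069], [0.6547, 0.0652]]
alu [163.8  35.8] ctr [0.3919 0.1241] box [[0.3908, 0.1621], [0.3973, 0.1623], [0.3931, 0.0832], [0.3861, 0.083]]
yel [261.1 303.4] ctr [ 0.5155 -0.2149] box [[0.5001, -0.194], [0.5311, -0.1935], [0.5324, -0.2401], [0.5005, -0.2405]]
yel [315.3 259.3] ctr [ 0.5848 -0.1465] box [[0.5736, -0.139], [0.5956, -0.1387], [0.5965, -0.1503], [0.5743, -0.1506]]
red [261.  307.3] ctr [ 0.5157 -0.2304] box [[0.5084, -0.2151], [0.5224, -0.2149], [0.5231, -0.2449], [0.5088, -0.2451]]
red [164.2 102.5] ctr [0.3987 0.0468] box [[0.3906, 0.0786], [0.412, 0.0789], [0.4074, 0.0062], [0.3847, 0.0059]]
[ 0.50759165 -0.02886144  0.32223886]
```

View pics/w1.png

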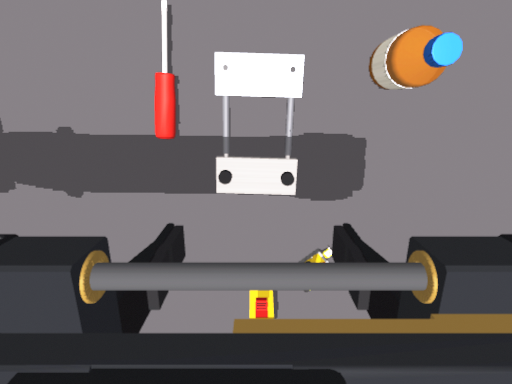

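The wrist view shows the frame square on: left plate at (259,75), knob plate at (257,176). The gripper partly hides the tape at (261,303). I'll fit the plate edges and step back to see the tape.

play_rows([
  [[-0.4, 0, 0, 0, 0, 0, 1], [-0.9, 0, 0, 0, 0, 0, 1], [-1, 0.08, 0, 0, 0, 0, 1]],
])

```text
time: 3.1
position: [0.5157, -0.1358, 0.3226]
tool_rot: [2.213, 2.227, -0.004]
ft_force: [0.1, -0.5, -0.0]
grip_width: 0.998
grip_force: 0.0
```

play_rows([
  [[-0.4, 0, 0, 0, 0, 0, 1], [-0.9, 0, 0.2, 0, 0, 0, 1], [-1, 0, 0.4, 0, 0, 0, 1]],
])

```text
time: 3.4
position: [0.5179, -0.235, 0.2825]
tool_rot: [2.209, 2.228, -0.003]
ft_force: [-0.0, -0.2, -0.3]
grip_width: 1.001
grip_force: 0.0
```

play_rows([
  [[-0.4, 0, 0, 0, 0, 0, 1], [-0.9, 0, 0.2, 0, 0, 0, 1], [-1, 0, 0.4, 0, 0, 0, 1], [-1, 0, 0.4, 0, 0, 0, 1], [-1, 0, 0.4, 0, 0, 0, 1]],
])

```text
time: 3.9
position: [0.5197, -0.329, 0.2414]
tool_rot: [-2.204, -2.235, 0.001]
ft_force: [-0.1, 0.5, 1.3]
grip_width: 0.992
grip_force: 0.0
```

```bash
cat > edges.py <<'E'
from h import *
def edges(im,C,cols,rows,z=.01):
    # outermost rows of bright aluminium in given columns -> line fits (y=a+b*(x-.507)) for top & bottom edges
    g=cv2.cvtColor(im,cv2.COLOR_RGB2GRAY).astype(float);s=cv2.cvtColor(im,cv2.COLOR_RGB2HSV)[:,:,1]
    m=(g>140)&(s<40);out=[]
    for rr in rows:
        T=[];B=[]
        for c in cols:
            k=np.where(m[rr[0]:rr[1],c])[0]
            if len(k):T.append((c,rr[0]+k[0]-.0));B.append((c,rr[0]+k[-1]+1.))
        for E in(T,B):
            X=cast(C,np.array(E)-[0,.5],z);b,a=np.polyfit(X[:,0]-.507,X[:,1],1);out.append((round(a,4),round(b,4)))
    return out
E
python3 - <<'E'
from edges import *
im=cv2.imread("pics/w1.png")[:,:,::-1]
C=cam("wrist",(np.array([.5076,-.0289,.3222]),np.array([-2.205,-2.237,-.002])))
print(edges(im,C,range(232,284),[(40,99),(150,200)]))
print(cur(),ctrl.get_state()["time"])
E
python3 meas.py w2
```

```text
[(np.float64(0.1082), np.float64(-0.0109)), (np.float64(0.0561), np.float64(-0.0147)), (np.float64(-0.022), np.float64(-0.0123)), (np.float64(-0.0739), np.float64(-0.0139))]
(array([ 0.51972298, -0.32901328,  0.24137473]), array([[-0.01395783,  0.99990113, -0.00170325],
       [ 0.99990184,  0.01395988,  0.00119769],
       [ 0.00122134, -0.00168637, -0.99999783]])) 3.9
alu [254.7  49.1] ctr [ 0.5149 -0.201 ] box [[0.5044, -0.1948], [0.5248, -0.1945], [0.5251, -0.2098], [0.5044, -0.2101]]
yel [254.8  99.5] ctr [ 0.5161 -0.2485] box [[0.4993, -0.2251], [0.5319, -0.2246], [0.5335, -0.2758], [0.4989, -0.2764]]
yel [312.9  48.7] ctr [ 0.5635 -0.2079] box [[0.5547, -0.2014], [0.5588, -0.1987], [0.5722, -0.2145], [0.5681, -0.2174]]
red [253.9  72.3] ctr [ 0.5149 -0.2256] box [[0.5072, -0.2388], [0.5071, -0.2166], [0.5236, -0.2164], [0.5241, -0.2386]]
```

View pics/w2.png

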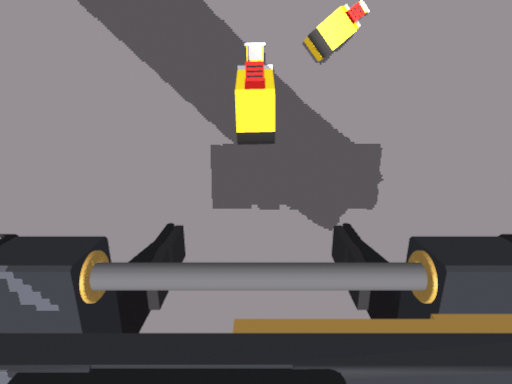

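The tape is at (255,92), hook at (255,44), in line with the gripper. Its centre is at about (0.5155, -0.250).

play_rows([
  [[0.36, -0.02, 0.2, 0, 0, 0, 1], [0.72, -0.03, 0.5, 0, 0, 0, 1], [0.72, -0.03, 0.7, 0, 0, 0, 1], [0.72, -0.03, 0.7, 0, 0, 0, 1]],
])

```text
time: 4.35
position: [0.5149, -0.2546, 0.1708]
tool_rot: [-2.199, -2.238, -0.0]
ft_force: [0.1, -0.1, 0.5]
grip_width: 1.0
grip_force: 0.0
```

play_rows([
  [[0, 0, 0.3, 0, 0, 0, 1], [0, 0, 0.6, 0, 0, 0, 1], [0, 0, 0.8, 0, 0, 0, 1], [0, 0, 0.87, 0, 0, 0, 1], [0, 0, 0.87, 0, 0, 0, 1]],
])

```text
time: 4.85
position: [0.5154, -0.259, 0.086]
tool_rot: [2.208, 2.234, 0.0]
ft_force: [0.2, 0.2, 0.1]
grip_width: 1.002
grip_force: 0.0
```

Run:
```python
from h import *
p,R=cur();print(p,delta(p,R,[.5155,-.257,.084],Rt(.014)))
a,_=shot("top","t2");b,_=shot("scene","s2")
cv2.imwrite("pics/m2.png",np.vstack([cv2.resize(x,(640,300),interpolation=cv2.INTER_CUBIC) for x in(a[170:250,310:430][:, :,::-1] if 0 else a[165:255,290:440,::-1],b[90:190,140:300,::-1])]))
```

```text
[ 0.51536576 -0.25898656  0.08599996] [0.02, 0.002, 0.02, 0.0, 0.0, -0.001]
```

View pics/m2.png

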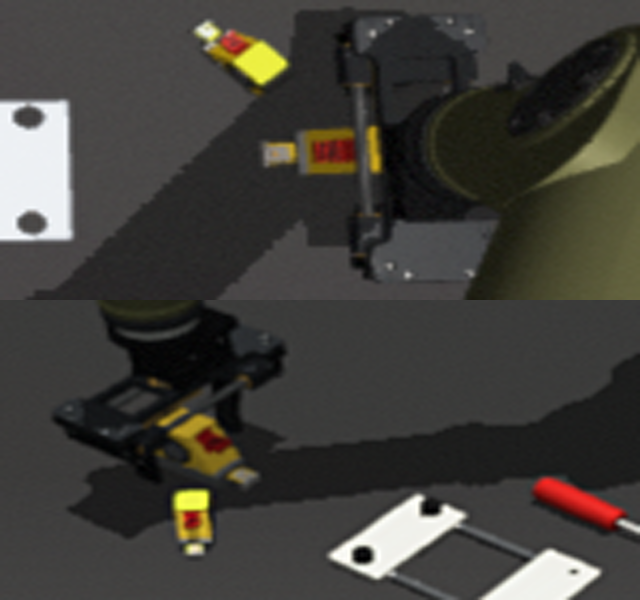

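The fingers straddle the tape at (340,150) in the upper crop, with the lock left free in front. Closing now.

play_rows([
  [[0, 0, 0.02, 0, 0, 0, -1], [0, 0, 0.02, 0, 0, 0, -1], [0, 0, 0.02, 0, 0, 0, -1], [0, 0, 0.02, 0, 0, 0, -1], [0, 0, 0.02, 0, 0, 0, -1], [0, 0, 0.02, 0, 0, 0, -1], [0, 0, 0.02, 0, 0, 0, -1], [0, 0, 0.02, 0, 0, 0, -1]],
], squeeze=45)

```text
time: 5.75
position: [0.5149, -0.2589, 0.0833]
tool_rot: [2.208, 2.234, 0.0]
ft_force: [1.4, 0.2, -0.4]
grip_width: 0.388
grip_force: 44.9
```

play_rows([
  [[0, 0, -0.2, 0, 0, 0, -1], [0, 0, -0.5, 0, 0, 0, -1], [0, 0, -0.8, 0, 0, 0, -1], [0, 0, -0.8, 0, 0, 0, -1], [0, 0, -0.8, 0, 0, 0, -1]],
])

```text
time: 6.25
position: [0.5144, -0.2585, 0.1626]
tool_rot: [-2.208, -2.234, -0.0]
ft_force: [0.7, 0.9, -4.8]
grip_width: 0.384
grip_force: 44.9
```

Run:
```python
from h import *
s=ctrl.get_state();print(s);im,_=shot("wrist","w3")
```

```text
{'time': 6.25, 'joint_positions': array([-0.1805744 ,  0.31376185,  0.7058917 ,  1.81522605, -0.22760173,
        1.09564043,  0.61824457]), 'qd': array([ 0.00311872,  0.02420943, -0.01281156,  0.03076428, -0.00120435,
        0.00578208,  0.00169943]), 'joint_torque': array([ 1.68653000e-01, -4.03256178e+01,  7.37241983e+00, -3.08823931e+01,
       -1.87991791e-03, -2.81881326e-02, -1.37597698e-02]), 'position': array([ 0.51435257, -0.25847701,  0.1625503 ]), 'tool_rot': array([-2.20773708e+00, -2.23401702e+00, -3.78671487e-04]), 'ft_force': array([ 0.73272804,  0.88032552, -4.80683098]), 'torque': array([-0.15976847,  0.09889734,  0.02582427]), 'grip_force': 44.91999352282207, 'grip_width': 0.3841647411001099}
```

View pics/w3.png

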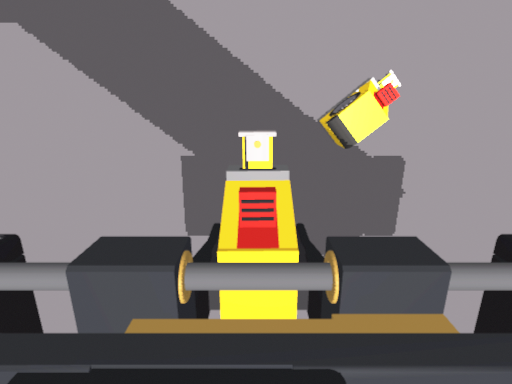

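Run:
```python
from h import *
im=cv2.imread("pics/w3.png");g=cv2.cvtColor(im,cv2.COLOR_BGR2GRAY).astype(int)
print(g[120:184,257].tolist()); print(g[133,230:285].tolist())
# tool-frame cast: cam at identity pose
C=cam("wrist",(np.zeros(3),np.zeros(3)))
for uv,z in(((257,131.5),.0715),((257,170),.058),((257,180),.057),((257,236),.03)):print(uv,cast(C,[uv],z).round(4))
for z in (.0715,):print(cast(C,[(238.5,133),(276.5,133)],z).round(4))
```

```text
[93, 92, 93, 93, 93, 94, 94, 93, 94, 98, 119, 169, 230, 250, 251, 252, 252, 252, 252, 251, 247, 235, 235, 235, 235, 235, 235, 239, 249, 252, 252, 252, 252, 252, 252, 252, 252, 252, 252, 251, 251, 239, 234, 234, 234, 233, 233, 234, 231, 58, 117, 181, 199, 198, 198, 198, 199, 198, 198, 200, 211, 213, 213, 212]
[93, 93, 93, 93, 93, 93, 93, 93, 208, 250, 250, 250, 250, 250, 250, 250, 250, 250, 250, 249, 250, 250, 250, 250, 250, 250, 250, 250, 249, 249, 250, 250, 250, 249, 250, 249, 248, 247, 248, 250, 249, 249, 249, 249, 249, 243, 190, 94, 93, 93, 93, 93, 94, 93, 93]
(257, 131.5) [[0.0634 0.0001 0.0715]]
(257, 170) [[0.0454 0.0001 0.058 ]]
(257, 180) [[0.0404 0.0001 0.057 ]]
(257, 236) [[0.0218 0.0002 0.03  ]]
[[ 0.0626 -0.0098  0.0715]
 [ 0.0626  0.0105  0.0715]]
```

```bash
cat > plan.py <<'E'
from h import *
M=np.array([.0432,0,.0723]); PSI=-.0127; EY=.107; XE=.507
fy=np.array([.0127,1,0]);fy/=np.linalg.norm(fy)
def pose(th,d,c,dy=0.,ey=EY):
    """th deg nose down, blade out d, H0 c above plate top and dy beyond the edge"""
    R=Rt(PSI,-np.radians(th));H=np.array([XE,ey,.010+c])+fy*dy
    return H-R[:,0]*(.018+d)-R@M,R
def seq(ps,start=None):
    P,Q=start or cur()
    for p,R in ps:
        print(delta(P,Q,p,R),"->",p.round(4),"corner z",round((p+R@np.array([.0432,0,.0833]))[2],4));P,Q=p,R
E
python3 - <<'E'
from plan import *
p0,R0=cur();pA,RA=pose(35,0,.045,.012)
print(R0[:,0],p0)
ps=[]
for k in range(1,5):
    u=k/4;r=Ro.from_matrix(RA@R0.T).as_rotvec();ps.append((p0+u*(pA-p0),Ro.from_rotvec(r*u).as_matrix()@R0))
ps.append(pose(35,0,.02,.012)); ps.append(pose(35,0,.003,.012));ps.append(pose(35,0,.003,.0))
seq(ps)
E
```

```text
[-0.01188649  0.99992851  0.00129556] [ 0.51374853 -0.25809462  0.16157882]
[0.921, -0.006, 0.032, 0.001, -0.097, 0.004] -> [ 0.5121 -0.166   0.1585] corner z 0.0696
[0.915, -0.011, -0.109, 0.001, -0.097, 0.004] -> [ 0.5104 -0.0739  0.1555] corner z 0.063
[0.888, -0.017, -0.247, 0.001, -0.097, 0.004] -> [0.5087 0.0182 0.1524] corner z 0.0586
[0.84, -0.023, -0.38, 0.001, -0.097, 0.004] -> [0.507  0.1103 0.1493] corner z 0.0563
[0.143, 0.0, 0.205, -0.0, 0.0, 0.0] -> [0.507  0.1103 0.1243] corner z 0.0313
[0.098, 0.0, 0.139, 0.0, 0.0, 0.0] -> [0.507  0.1103 0.1073] corner z 0.0143
[-0.098, 0.0, 0.069, 0.0, 0.0, 0.0] -> [0.5069 0.0983 0.1073] corner z 0.0143
```

play_rows([
  [[0.4, 0, 0.02, 0, -0.05, 0, -1], [0.8, 0, 0.03, 0, -0.09, 0, -1], [0.92, 0, 0.03, 0, -0.097, 0.004, -1]],
])

```text
time: 6.6
position: [0.5126, -0.1594, 0.157]
tool_rot: [2.131, 2.16, -0.164]
ft_force: [-0.0, 1.5, -3.8]
grip_width: 0.388
grip_force: 44.9
```

play_rows([
  [[0.4, 0, -0.05, 0, -0.05, 0, -1], [0.8, -0.01, -0.1, 0, -0.09, 0, -1], [0.92, -0.01, -0.11, 0, -0.097, 0.004, -1]],
])

```text
time: 6.9
position: [0.5109, -0.0669, 0.1543]
tool_rot: [2.049, 2.067, -0.315]
ft_force: [-0.0, 1.7, -4.9]
grip_width: 0.389
grip_force: 44.9
```

play_rows([
  [[0.4, 0, -0.1, 0, -0.05, 0, -1], [0.8, -0.02, -0.2, 0, -0.09, 0, -1], [0.89, -0.02, -0.25, 0, -0.097, 0.004, -1]],
])

```text
time: 7.2
position: [0.5086, 0.0259, 0.1509]
tool_rot: [1.964, 1.972, -0.456]
ft_force: [-0.3, 0.6, -4.4]
grip_width: 0.396
grip_force: 44.9
```

play_rows([
  [[0.3, 0, -0.15, 0, -0.04, 0, -1], [0.6, -0.02, -0.28, 0, -0.08, 0, -1], [0.84, -0.02, -0.38, 0, -0.097, 0.004, -1], [0.84, -0.02, -0.38, 0, -0.097, 0.004, -1], [0.84, -0.02, -0.38, 0, -0.097, 0.004, -1], [0.84, -0.02, -0.38, 0, -0.097, 0.004, -1]],
])

```text
time: 7.8
position: [0.5083, 0.1087, 0.1505]
tool_rot: [1.887, 1.857, -0.589]
ft_force: [-0.3, -1.3, -4.2]
grip_width: 0.389
grip_force: 44.9
```

Run:
```python
from plan import *
s=ctrl.get_state();print(s["time"],s["position"],s["joint_positions"].round(2),s["ft_force"].round(1))
seq([pose(35,0,.02,.012),pose(35,0,.003,.012)])
im,C=shot("wrist","w4")
```

```text
7.8 [0.50825037 0.10867499 0.15048639] [-1.    0.39  0.54  1.85  0.36  1.27 -0.64] [-0.3 -1.3 -4.2]
[0.163, -0.014, 0.205, 0.003, -0.0, -0.003] -> [0.507  0.1103 0.1243] corner z 0.0313
[0.098, 0.0, 0.139, 0.0, 0.0, 0.0] -> [0.507  0.1103 0.1073] corner z 0.0143
```

View pics/w4.png

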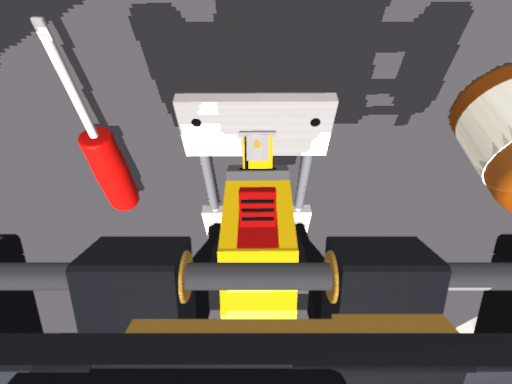

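The wrist view shows the hook at (257,133) above the left plate, whose top outer edge is near row 101 and its side face at rows 94-101. I'll measure the edge relative to the hook here.

Run:
```python
from plan import *
p,R=cur();C=cam("wrist",(p,Ro.from_matrix(R).as_rotvec()))
im=cv2.imread("pics/w4.png");g=cv2.cvtColor(im,cv2.COLOR_BGR2GRAY).astype(int)
for c in(200,230,257,300,320):print(c,g[88:108,c].tolist(),g[150:160,c].tolist())
for uv,z in(((230,94.5),0),((230,101.5),.01),((257,101.5),.01),((300,101.5),.01),((175,101),.01),((337,101),.01),((230,155),.01)):print(uv,cast(C,[uv],z).round(4))
print("hook outer top pred",proj(C,[p+R@np.array([.0634,0,.0715])]),"tip inner",p+R@np.array([.0612,0,.0803]))
```

```text
200 [76, 74, 74, 75, 96, 150, 188, 187, 188, 188, 188, 188, 188, 201, 227, 231, 230, 254, 255, 255] [255, 255, 255, 255, 255, 255, 225, 177, 173, 172]
230 [74, 74, 74, 75, 96, 151, 189, 189, 189, 189, 190, 189, 189, 203, 229, 231, 231, 233, 235, 235] [255, 255, 255, 255, 255, 255, 189, 131, 131, 131]
257 [75, 74, 75, 74, 109, 171, 190, 189, 189, 189, 189, 190, 189, 203, 228, 232, 231, 234, 236, 236] [226, 225, 226, 226, 225, 225, 225, 225, 225, 225]
300 [75, 75, 75, 75, 109, 171, 191, 191, 191, 191, 192, 191, 191, 209, 234, 231, 232, 234, 236, 236] [235, 234, 232, 228, 228, 213, 125, 111, 111, 109]
320 [74, 75, 75, 75, 109, 170, 189, 190, 189, 189, 190, 189, 190, 208, 234, 231, 233, 235, 236, 235] [255, 255, 255, 255, 255, 253, 130, 130, 131, 130]
(230, 94.5) [[0.4908 0.1048 0.    ]]
(230, 101.5) [[0.4914 0.1061 0.01  ]]
(257, 101.5) [[0.5093 0.1058 0.01  ]]
(300, 101.5) [[0.5379 0.1053 0.01  ]]
(175, 101) [[0.455  0.1072 0.01  ]]
(337, 101) [[0.5625 0.1052 0.01  ]]
(230, 155) [[0.4871 0.0566 0.01  ]]
hook outer top pred [[256.75871963 131.13209193]] tip inner [0.50913221 0.11257819 0.04995055]
```

play_rows([
  [[0.08, -0.01, 0.1, 0, 0, 0, -1], [0.16, -0.01, 0.2, 0, 0, 0, -1], [0.17, -0.01, 0.22, 0, 0, 0, -1], [0.2, -0.01, 0.26, 0, 0, 0, -1], [0.23, -0.01, 0.3, 0, 0, 0, -1], [0.23, -0.01, 0.3, 0, 0, 0, -1], [0.23, -0.01, 0.3, 0, 0, 0, -1]],
])

```text
time: 8.55
position: [0.5082, 0.112, 0.1136]
tool_rot: [1.885, 1.859, -0.585]
ft_force: [-0.0, 0.2, -4.7]
grip_width: 0.384
grip_force: 44.9
```

```bash
sed -i 's/EY=.107/EY=.106/' plan.py
python3 - <<'E'
from plan import *
p,R=cur();print(ctrl.get_state()["ft_force"].round(1),p,"corner",p+R@np.array([.0432,0,.0833]),"tip inner",p+R@np.array([.0612,0,.0803]),R[:,0])
seq([pose(35,0,.003,.0115),pose(35,0,.003,.001),pose(35,0,.003,-.02)])
E
```

```text
[-0.   0.2 -4.7] [0.5082329  0.11201563 0.11364471] corner [0.50879471 0.09974637 0.02061633] tip inner [0.50905003 0.11622092 0.01277262] [ 0.01409062  0.81984221 -0.57241611]
[0.01, -0.012, 0.07, 0.004, -0.001, -0.002] -> [0.507  0.1088 0.1073] corner z 0.0143
[-0.086, 0.0, 0.06, 0.0, 0.0, 0.0] -> [0.5069 0.0983 0.1073] corner z 0.0143
[-0.172, 0.0, 0.12, 0.0, 0.0, 0.0] -> [0.5066 0.0773 0.1073] corner z 0.0143
```

play_rows([
  [[0.01, -0.01, 0.04, 0, 0, 0, -1], [0.01, -0.01, 0.07, 0, 0, 0, -1], [0.01, -0.01, 0.07, 0, 0, 0, -1], [-0.03, -0.01, 0.1, 0, 0, 0, -1], [-0.07, -0.01, 0.125, 0, 0, 0, -1], [-0.1, -0.01, 0.147, 0, 0, 0, -1], [-0.13, -0.01, 0.168, 0, 0, 0, -1], [-0.16, -0.01, 0.189, 0, 0, 0, -1]],
])

```text
time: 9.35
position: [0.5083, 0.0916, 0.1079]
tool_rot: [1.886, 1.863, -0.575]
ft_force: [-0.2, 7.9, 0.7]
grip_width: 0.386
grip_force: 44.9
```

Run:
```python
from plan import *
p,R=cur();print(ctrl.get_state()["ft_force"].round(1),p,"corner",p+R@np.array([.0432,0,.0833]),"tip inner",p+R@np.array([.0612,0,.0803]),R[:,0])
seq([pose(35,.02,.003),pose(32,.04,.003),pose(26,.08,.0025),pose(18,.12,.0025),pose(12,.16,.002),pose(7,.185,.0015),pose(0,.185,.001)])
im,C=shot("wrist","w5")
```

```text
[-0.2  7.9  0.7] [0.50827011 0.09163096 0.10787686] corner [0.50920075 0.08000312 0.01476909] tip inner [0.50943123 0.09653192 0.00703955] [ 0.01349979  0.82379703 -0.5667241 ]
[-0.15, -0.014, -0.03, 0.007, -0.005, -0.002] -> [0.5067 0.081  0.1188] corner z 0.0258
[-0.236, -0.0, 0.054, 0.0, 0.033, -0.0] -> [0.5064 0.0585 0.1279] corner z 0.0344
[-0.465, 0.0, 0.156, -0.0, 0.067, 0.0] -> [0.5058 0.0108 0.1394] corner z 0.0456
[-0.483, -0.0, 0.259, 0.0, 0.089, 0.0] -> [ 0.5051 -0.044   0.1373] corner z 0.0447
[-0.462, 0.0, 0.24, -0.0, 0.067, -0.0] -> [ 0.5044 -0.0953  0.1287] corner z 0.0382
[-0.303, 0.0, 0.222, 0.0, 0.056, 0.0] -> [ 0.504  -0.1295  0.1133] corner z 0.0253
[-0.069, -0.0, 0.31, -0.0, 0.078, -0.0] -> [ 0.5039 -0.1402  0.0833] corner z 0.0
```

View pics/w5.png

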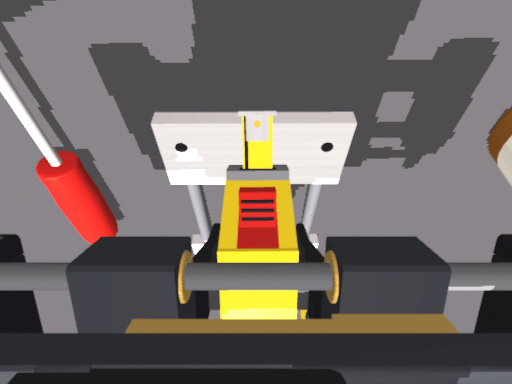

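Run:
```python
from plan import *
for n in("w3","w4","w5"):
    g=cv2.cvtColor(cv2.imread(f"pics/{n}.png"),cv2.COLOR_BGR2GRAY).astype(int)
    print(n,g[105:140,257].tolist(),g[160:186,232].tolist(),g[160:192,257].tolist())
```

```text
w3 [93, 93, 92, 93, 93, 93, 93, 93, 93, 94, 93, 93, 94, 93, 94, 93, 92, 93, 93, 93, 94, 94, 93, 94, 98, 119, 169, 230, 250, 251, 252, 252, 252, 252, 251] [93, 94, 94, 94, 94, 97, 97, 98, 98, 98, 114, 163, 197, 196, 196, 196, 195, 196, 196, 196, 209, 213, 213, 213, 213, 213] [251, 239, 234, 234, 234, 233, 233, 234, 231, 58, 117, 181, 199, 198, 198, 198, 199, 198, 198, 200, 211, 213, 213, 212, 213, 213, 202, 134, 70, 70, 70, 82]
w4 [234, 236, 236, 233, 231, 230, 232, 233, 233, 232, 232, 232, 232, 234, 236, 235, 233, 233, 232, 234, 235, 236, 236, 234, 227, 196, 145, 192, 221, 223, 227, 227, 227, 226, 222] [130, 130, 131, 131, 123, 95, 87, 87, 86, 86, 97, 129, 150, 150, 150, 150, 150, 150, 150, 150, 163, 182, 183, 181, 183, 182] [229, 228, 225, 225, 225, 225, 225, 225, 213, 42, 90, 139, 150, 150, 150, 149, 149, 149, 150, 152, 168, 182, 182, 183, 182, 182, 169, 111, 62, 62, 62, 69]
w5 [78, 79, 78, 79, 78, 109, 185, 228, 225, 223, 234, 234, 234, 234, 232, 218, 214, 214, 214, 214, 215, 215, 222, 233, 233, 233, 233, 233, 233, 233, 233, 233, 232, 233, 232] [240, 240, 237, 238, 221, 91, 90, 91, 90, 91, 107, 144, 156, 156, 156, 156, 156, 156, 156, 159, 175, 189, 189, 188, 189, 189] [228, 228, 228, 228, 228, 228, 228, 224, 182, 52, 107, 156, 156, 155, 156, 156, 156, 156, 156, 160, 175, 189, 188, 189, 189, 189, 175, 116, 65, 65, 65, 73]
```

The hook has caught the plate edge at (257,112) and the spring pull shows in the force reading. The grip has not slipped. Next I draw the case back while levelling it.

play_rows([
  [[-0.05, 0, -0.01, 0, 0, 0, -1], [-0.1, -0.01, -0.025, 0, 0, 0, -1], [-0.15, -0.01, -0.035, 0, -0.005, 0, -1]],
])

```text
time: 9.7
position: [0.5063, 0.0787, 0.1191]
tool_rot: [1.881, 1.855, -0.587]
ft_force: [2.0, 4.7, -4.6]
grip_width: 0.39
grip_force: 44.9
```

play_rows([
  [[-0.08, 0, 0.018, 0, 0.011, 0, -1], [-0.16, 0, 0.036, 0, 0.022, 0, -1], [-0.236, 0, 0.054, 0, 0.033, 0, -1]],
])

```text
time: 10.0
position: [0.5057, 0.0561, 0.1282]
tool_rot: [1.914, 1.888, -0.544]
ft_force: [1.1, 4.6, -4.1]
grip_width: 0.385
grip_force: 44.9
```

play_rows([
  [[-0.09, 0, 0.03, 0, 0.013, 0, -1], [-0.18, 0, 0.06, 0, 0.027, 0, -1], [-0.28, 0, 0.092, 0, 0.04, 0, -1], [-0.37, 0, 0.124, 0, 0.054, 0, -1], [-0.465, 0, 0.156, 0, 0.067, 0, -1], [-0.465, 0, 0.156, 0, 0.067, 0, -1], [-0.465, 0, 0.156, 0, 0.067, 0, -1]],
])

```text
time: 10.7
position: [0.5047, 0.0084, 0.1398]
tool_rot: [1.979, 1.95, -0.453]
ft_force: [1.6, 4.1, -3.7]
grip_width: 0.388
grip_force: 44.9
```

Run:
```python
from plan import *
s=ctrl.get_state();p,R=cur();print(s["ft_force"].round(1),p,R[:,0])
t=-(R[1,0]);m=p+R@M;k=(.106-m[1])/R[1,0];print("underside over edge z",m[2]+k*R[2,0],"d~",k-.018)
seq([pose(18,.12,.0025),pose(12,.16,.002),pose(7,.185,.0015),pose(0,.185,.001)])
im,C=shot("wrist","w6");a,_=shot("top","t6")
cv2.imwrite("pics/m6.png",np.hstack([im[:,100:420,::-1],cv2.resize(a[170:250,225:325,::-1],(480,384))]))
```

```text
[ 1.6  4.1 -3.7] [0.50471634 0.00836618 0.13975456] [ 0.01502423  0.89655359 -0.44268039]
underside over edge z 0.010914198621730806 d~ 0.0834037278184196
[-0.458, 0.01, 0.254, 0.005, 0.092, -0.002] -> [ 0.5051 -0.044   0.1373] corner z 0.0447
[-0.462, 0.0, 0.24, -0.0, 0.067, -0.0] -> [ 0.5044 -0.0953  0.1287] corner z 0.0382
[-0.303, 0.0, 0.222, 0.0, 0.056, 0.0] -> [ 0.504  -0.1295  0.1133] corner z 0.0253
[-0.069, -0.0, 0.31, -0.0, 0.078, -0.0] -> [ 0.5039 -0.1402  0.0833] corner z 0.0
```

View pics/m6.png

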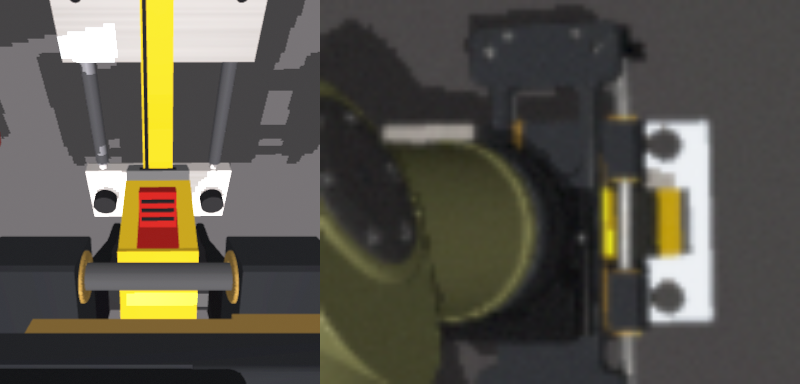

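The left half (wrist view) shows the blade drawn straight back, about 83 mm out by the pose, with both knobs clear on either side. Continuing.

play_rows([
  [[-0.09, 0, 0.05, 0, 0.018, 0, -1], [-0.18, 0, 0.1, 0, 0.036, 0, -1], [-0.28, 0.005, 0.152, 0, 0.055, 0, -1], [-0.37, 0.01, 0.203, 0, 0.074, 0, -1], [-0.458, 0.01, 0.252, 0.003, 0.092, 0, -1]],
])

```text
time: 11.3
position: [0.5041, -0.0439, 0.1367]
tool_rot: [2.066, 2.039, -0.327]
ft_force: [1.4, 4.3, -6.4]
grip_width: 0.389
grip_force: 44.9
```

play_rows([
  [[-0.09, 0, 0.048, 0, 0.013, 0, -1], [-0.18, 0, 0.096, 0, 0.027, 0, -1], [-0.28, 0, 0.144, 0, 0.04, 0, -1], [-0.37, 0, 0.19, 0, 0.054, 0, -1], [-0.462, 0, 0.24, 0, 0.067, 0, -1]],
])

```text
time: 11.8
position: [0.5034, -0.0947, 0.1282]
tool_rot: [2.126, 2.098, -0.223]
ft_force: [0.3, 5.9, -5.3]
grip_width: 0.392
grip_force: 44.9
```

play_rows([
  [[-0.06, 0, 0.044, 0, 0.011, 0, -1], [-0.12, 0, 0.09, 0, 0.022, 0, -1], [-0.18, 0, 0.133, 0, 0.033, 0, -1], [-0.24, 0, 0.18, 0, 0.045, 0, -1], [-0.303, 0, 0.222, 0, 0.056, 0, -1], [-0.303, 0, 0.222, 0, 0.056, 0, -1], [-0.303, 0, 0.222, 0, 0.056, 0, -1]],
])

```text
time: 12.5
position: [0.5029, -0.1289, 0.1129]
tool_rot: [2.174, 2.144, -0.133]
ft_force: [1.6, 5.8, -3.2]
grip_width: 0.394
grip_force: 44.9
```

Run:
```python
from plan import *
s=ctrl.get_state();p,R=cur();print(s["ft_force"].round(1),p,R[:,0])
m=p+R@M;k=(.106-m[1])/R[1,0];print("underside over edge z",m[2]+k*R[2,0],"d~",k-.018,"mouth",m)
seq([pose(0,.185,.0015),pose(0,.17,.001)])
im,C=shot("wrist","w7");cv2.imwrite("pics/w7b.png",im[:,:,::-1])
```

```text
[ 1.6  5.8 -3.2] [ 0.50294902 -0.12885223  0.11292111] [ 0.01379553  0.99252327 -0.12127339]
underside over edge z 0.011387686082970926 d~ 0.18425424248590985 mouth [ 0.50339467 -0.09474204  0.03591574]
[-0.077, 0.011, 0.303, -0.0, 0.077, -0.001] -> [ 0.5039 -0.1402  0.0838] corner z 0.0005
[0.15, 0.0, 0.005, 0.0, 0.0, 0.0] -> [ 0.5041 -0.1252  0.0833] corner z 0.0
```

View pics/w7.png

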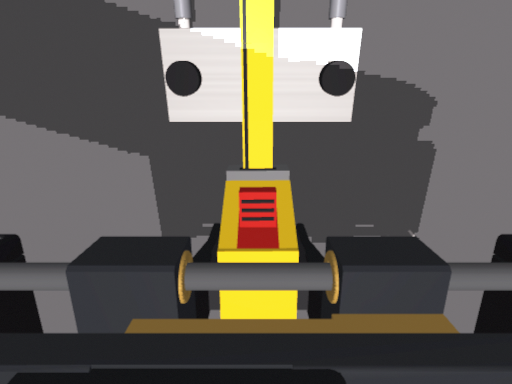

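I've now viewed 11 pictures, one over the limit of 10, so I'll view no more and work from numbers only. In this one the mouth is at (257,172), past the knob plate's outer edge at row 122. Next I level and lower the case.

play_rows([
  [[-0.01, 0, 0.04, 0, 0.01, 0, -1], [-0.02, 0, 0.09, 0, 0.023, 0, -1], [-0.035, 0, 0.14, 0, 0.037, 0, -1], [-0.05, 0.01, 0.2, 0, 0.051, 0, -1], [-0.065, 0.01, 0.25, 0, 0.065, 0, -1], [-0.077, 0.01, 0.29, 0, 0.077, 0, -1], [-0.077, 0.01, 0.3, 0, 0.077, 0, -1], [-0.077, 0.01, 0.3, 0, 0.077, 0, -1]],
])

```text
time: 13.35
position: [0.5036, -0.1399, 0.084]
tool_rot: [-2.235, -2.207, 0.002]
ft_force: [0.5, 5.3, -3.2]
grip_width: 0.383
grip_force: 44.9
```

```bash
cat > chk.py <<'E'
from edges import *
from plan import *
s=ctrl.get_state();p,R=cur();print(s["time"],"F",s["ft_force"].round(1),"T",s["torque"].round(2),p.round(4),R[:,0].round(4),"joint",s["joint_positions"].round(2))
im,C=shot("wrist","x%d"%int(s["time"]*100))
m=p+R@M;print("mouth",m.round(4))
hsv=cv2.cvtColor(im,cv2.COLOR_RGB2HSV);g=hsv[:,:,2].astype(int)
for c in(200,215,300,315):
    col=g[60:160,c].astype(int);d=np.diff(col);k=60+int(np.argmin(d));print(c,k,col[k-60-1:k-60+4].tolist(),cast(C,[(c,k+.5)],.01)[0].round(4))
E
python3 chk.py
python3 - <<'E'
from edges import *
from plan import *
im=cv2.imread("pics/w7.png")[:,:,::-1]
C=cam("wrist",(np.array([.50295,-.12885,.11292]),np.array([2.174,2.144,-.133])))
print(edges(im,C,list(range(200,235))+list(range(280,315)),[(95,140)]))
E
```

```text
13.35 F [ 0.5  5.3 -3.2] T [ 1.35  0.01 -0.1 ] [ 0.5036 -0.1399  0.084 ] [ 1.240e-02  9.999e-01 -4.000e-04] joint [-0.34  0.3   0.63  2.   -0.22  0.91  0.39]
mouth [ 0.504  -0.0967  0.0117]
200 96 [246, 233, 151, 152, 154] [ 0.4746 -0.0583  0.01  ]
215 125 [152, 140, 86, 41, 40] [ 0.4817 -0.0733  0.01  ]
300 126 [241, 193, 71, 71, 71] [ 0.5275 -0.0743  0.01  ]
315 126 [239, 192, 72, 72, 70] [ 0.5356 -0.0744  0.01  ]
[(np.float64(-0.0582), np.float64(-0.0129)), (np.float64(-0.0739), np.float64(-0.0129))]
```

play_rows([
  [[0.04, 0, 0, 0, 0, 0, -1], [0.08, 0, 0.005, 0, 0, 0, -1], [0.12, 0, 0.005, 0, 0, 0, -1], [0.15, 0, 0.005, 0, 0, 0, -1], [0.17, 0, 0.005, 0, 0, 0, -1], [0.18, 0, 0.005, 0, 0, 0, -1], [0.18, 0, 0.005, 0, 0, 0, -1]],
])

```text
time: 14.1
position: [0.5042, -0.1215, 0.0839]
tool_rot: [2.233, 2.209, -0.001]
ft_force: [-0.5, 5.8, -3.4]
grip_width: 0.39
grip_force: 44.9
```

play_rows([
  [[0.005, 0, 0, 0, 0, 0, -1], [0.01, 0, 0, 0, 0, 0, -1], [0.015, 0, 0, 0, 0, 0, -1], [0.02, 0, 0, 0, 0, 0, -1], [0.025, 0, 0, 0, 0, 0, -1]],
])

```text
time: 14.6
position: [0.5042, -0.1192, 0.0839]
tool_rot: [2.234, 2.209, -0.001]
ft_force: [-0.3, 5.4, -3.1]
grip_width: 0.386
grip_force: 44.9
```

```bash
python3 chk.py
```

```text
14.6 F [-0.3  5.4 -3.1] T [1.49 0.21 0.05] [ 0.5042 -0.1192  0.0839] [ 1.130e-02  9.999e-01 -7.000e-04] joint [-0.37  0.29  0.62  2.01 -0.21  0.9   0.35]
mouth [ 0.5046 -0.0761  0.0116]
200 105 [246, 234, 156, 157, 158] [ 0.4749 -0.0422  0.01  ]
215 113 [246, 234, 152, 153, 155] [ 0.4826 -0.0464  0.01  ]
300 145 [246, 234, 156, 155, 155] [ 0.5284 -0.0639  0.01  ]
315 152 [246, 234, 159, 157, 156] [ 0.5368 -0.0678  0.01  ]
```

play_rows([
  [[0.004, 0, 0, 0, 0, 0, -1], [0.008, 0, 0, 0, 0, 0, -1], [0.012, 0, 0, 0, 0, 0, -1], [0.016, 0, 0, 0, 0, 0, -1]],
])

```text
time: 15.05
position: [0.5042, -0.1177, 0.0839]
tool_rot: [2.234, 2.209, -0.001]
ft_force: [-1.1, 5.6, -2.1]
grip_width: 0.387
grip_force: 44.9
```

play_rows([
  [[0.004, 0, 0, 0, 0, 0, -1], [0.008, 0, 0, 0, 0, 0, -1], [0.01, 0, 0, 0, 0, 0, -1]],
])

```text
time: 15.35
position: [0.5043, -0.1171, 0.0839]
tool_rot: [2.234, 2.208, -0.001]
ft_force: [-1.6, 5.6, -2.0]
grip_width: 0.387
grip_force: 45.0
```

play_rows([
  [[0.004, 0, 0, 0, 0, 0, -1], [0.008, 0, 0, 0, 0, 0, -1], [0.01, 0, 0, 0, 0, 0, -1]],
])

```text
time: 15.65
position: [0.5044, -0.117, 0.0839]
tool_rot: [2.234, 2.206, -0.001]
ft_force: [-3.1, 4.3, -1.6]
grip_width: 0.388
grip_force: 45.0
```

play_rows([
  [[0.004, 0, 0, 0, 0, 0, -1], [0.008, 0, 0, 0, 0, 0, -1], [0.01, 0, 0, 0, 0, 0, -1]],
])

```text
time: 15.95
position: [0.5048, -0.1168, 0.0839]
tool_rot: [2.234, 2.204, -0.0]
ft_force: [-2.7, 1.8, -2.4]
grip_width: 0.389
grip_force: 45.0
```

The chin has met the plate: Fy fell from 5.6 to 1.8 N and motion stalled. Hold, release gently and rise.

play_rows([
  [[0, 0, 0.003, 0, 0, 0, -1], [0, 0, 0.005, 0, 0, 0, -1], [0, 0, 0.005, 0, 0, 0, -1], [0, 0, 0.005, 0, 0, 0, -1]],
], squeeze=20)

```text
time: 16.35
position: [0.5051, -0.1168, 0.0837]
tool_rot: [2.234, 2.203, 0.001]
ft_force: [-3.8, 1.3, -1.8]
grip_width: 0.389
grip_force: 20.0
```

play_rows([
  [[0, 0, 0, 0, 0, 0, -0.15], [0, 0, 0, 0, 0, 0, 0], [0, 0, 0, 0, 0, 0, 0.3], [0, 0, 0, 0, 0, 0, 0.3], [0, 0, 0, 0, 0, 0, 0.3], [0, 0, 0, 0, 0, 0, 0.3]],
])

```text
time: 16.95
position: [0.5056, -0.1164, 0.0839]
tool_rot: [2.234, 2.203, 0.003]
ft_force: [0.2, -0.3, 0.1]
grip_width: 0.643
grip_force: 0.0
```

play_rows([
  [[0, 0, -0.1, 0, 0, 0, 0.3], [0, 0, -0.3, 0, 0, 0, 0.3], [0, 0, -0.6, 0, 0, 0, 0.3], [0, 0, -0.9, 0, 0, 0, 0.3], [0, 0, -0.9, 0, 0, 0, -1], [0, 0, -0.9, 0, 0, 0, -1], [0, 0, -0.9, 0, 0, 0, -1], [0, 0, -0.9, 0, 0, 0, -1]],
])

```text
time: 17.75
position: [0.5042, -0.116, 0.1727]
tool_rot: [2.235, 2.205, -0.001]
ft_force: [0.3, -0.1, -0.3]
grip_width: 0.371
grip_force: 0.0
```

```bash
python3 chk.py
python3 - <<'E'
from h import *
s=ctrl.get_state();print("grip",s["grip_width"],s["grip_force"])
a,_=shot("top","t8");b,_=shot("scene","s8")
im=cv2.imread("pics/x%d.png"%int(s["time"]*100))
for n in("top","scene","wrist"):
    im=a if n=="top" else b if n=="scene" else ctrl.get_image("wrist")
    h,sa,v=cv2.split(cv2.cvtColor(im,cv2.COLOR_RGB2HSV));C=cam(n,cur() and (s["position"],s["tool_rot"]))
    m=((h<8)|(h>172))&(sa>170)&(v>60)
    for c in blobs(m,20):print(n,"red",c.mean(0).round(1),cv2.boundingRect(c),cast(C,[c.mean(0)],.046)[0].round(4))
    m=(h>20)&(h<35)&(sa>150)&(v>60)
    for c in blobs(m,20):print(n,"yel",c.mean(0).round(1),cv2.boundingRect(c),cast(C,[c.mean(0)],.062)[0].round(4))
E
```

```text
17.75 F [ 0.3 -0.1 -0.3] T [-0.1   0.14  0.  ] [ 0.5042 -0.116   0.1727] [ 0.0138  0.9999 -0.0015] joint [-0.43  0.15  0.65  1.94 -0.1   1.08  0.25]
mouth [ 0.5049 -0.0729  0.1003]
200 146 [232, 213, 71, 70, 70] [ 0.4567 -0.0733  0.01  ]
215 146 [234, 215, 70, 71, 70] [ 0.4694 -0.0735  0.01  ]
300 146 [234, 217, 70, 70, 70] [ 0.541  -0.0744  0.01  ]
315 146 [232, 213, 71, 71, 70] [ 0.5536 -0.0746  0.01  ]
grip 0.3249700309211464 0.0
top red [263.3 261.3] (249, 257, 31, 10) [0.3921 0.0428 0.046 ]
top red [312.9 215. ] (309, 212, 9, 7) [ 0.5063 -0.0881  0.046 ]
top yel [254.  216.2] (244, 214, 21, 5) [0.5072 0.0639 0.062 ]
top yel [290.  215.2] (274, 213, 32, 5) [ 0.5073 -0.0273  0.062 ]
top yel [315.8 215. ] (308, 208, 14, 14) [ 0.5062 -0.0927  0.062 ]
scene red [228.6 153.7] (225, 150, 9, 8) [ 0.5035 -0.0933  0.046 ]
scene red [284.2 157.2] (273, 149, 23, 17) [0.4141 0.0546 0.046 ]
scene red [134.5  30.5] (129, 26, 10, 10) [ 0.1785 -0.8815  0.046 ]
scene yel [254.  176.2] (232, 163, 45, 27) [0.5411 0.035  0.062 ]
scene yel [187.9 160.7] (184, 153, 9, 17) [ 0.61   -0.1634  0.062 ]
scene yel [222.4 153.4] (212, 142, 23, 23) [ 0.5249 -0.0987  0.062 ]
wrist red [258.3 171.4] (247, 155, 24, 35) [ 0.5057 -0.0872  0.046 ]
wrist red [96.1 23.2] (75, 0, 41, 51) [0.4019 0.0125 0.046 ]
wrist yel [258.6 195.9] (235, 154, 49, 85) [ 0.5057 -0.1012  0.062 ]
wrist yel [259.1 137.5] (252, 128, 16, 19) [ 0.5065 -0.0604  0.062 ][ WARN:0@1.556] global loadsave.cpp:275 findDecoder imread_('pics/x1780.png'): can't open/read file: check file path/integrity
```

The tape stands at about x = 0.506 with its mouth at about y = -0.0735, and the blade still reaches the left plate. Next I shut the fingers and come over the lock ridge.

play_rows([
  [[0.1, 0, 0, 0, 0, 0, -1], [0.2, 0.01, 0, 0, 0, 0, -1], [0.35, 0.02, 0, 0, 0, 0, -1], [0.43, 0.02, 0.1, 0, 0, 0, -1], [0.43, 0.02, 0.2, 0, 0, 0, -1], [0.43, 0.02, 0.3, 0, 0, 0, -1], [0.43, 0.02, 0.38, 0, 0, 0, -1], [0.43, 0.02, 0.38, 0, 0, 0, -1]],
])

```text
time: 18.75
position: [0.5065, -0.0739, 0.134]
tool_rot: [2.237, 2.204, -0.002]
ft_force: [-0.4, 0.3, 0.1]
grip_width: 0.008
grip_force: 0.0
```

Run:
```python
from h import *
s=ctrl.get_state();p,R=cur();print(s["position"],s["grip_width"],s["ft_force"].round(1),"tip",p+R[:,2]*.07, R[:,0])
```

```text
[ 0.50650861 -0.07390457  0.13395301] 0.007865662531754851 [-0.4  0.3  0.1] tip [ 0.50650819 -0.07405923  0.06395318] [ 0.01498528  0.99988527 -0.00220924]
```

play_rows([
  [[0.01, 0, 0.03, 0, 0, 0, -1], [0.01, 0, 0.06, 0, 0, 0, -1], [0.01, 0, 0.08, 0, 0, 0, -1], [0.01, 0, 0.09, 0, 0, 0, -1], [0.01, 0, 0.1, 0, 0, 0, -1]],
])

```text
time: 19.25
position: [0.5078, -0.0723, 0.1257]
tool_rot: [2.234, 2.204, 0.002]
ft_force: [-0.7, 0.3, 0.4]
grip_width: 0.003
grip_force: 0.0
```

play_rows([
  [[0, 0, 0.01, 0, 0, 0, -1], [0, 0, 0.02, 0, 0, 0, -1], [0, 0, 0.03, 0, 0, 0, -1]],
])

```text
time: 19.55
position: [0.5079, -0.0722, 0.123]
tool_rot: [2.234, 2.204, 0.002]
ft_force: [-1.1, 0.8, 6.7]
grip_width: 0.001
grip_force: 3.2
```

play_rows([
  [[0, 0, 0.01, 0, 0, 0, -1], [0, 0, 0.02, 0, 0, 0, -1]],
])

```text
time: 19.75
position: [0.508, -0.0716, 0.1214]
tool_rot: [2.235, 2.205, 0.004]
ft_force: [-2.9, 2.5, 6.8]
grip_width: 0.006
grip_force: 3.7
```

play_rows([
  [[0, 0, 0.01, 0, 0, 0, -1], [0, 0, 0.02, 0, 0, 0, -1], [0, 0, 0.03, 0, 0, 0, -1]],
])

```text
time: 20.05
position: [0.508, -0.0704, 0.1185]
tool_rot: [2.235, 2.206, 0.005]
ft_force: [-2.2, 5.3, 9.6]
grip_width: 0.006
grip_force: 4.4
```

play_rows([
  [[0, 0, 0.01, 0, 0, 0, -1], [0, 0, 0.02, 0, 0, 0, -1]],
])

```text
time: 20.25
position: [0.5081, -0.0695, 0.1167]
tool_rot: [-2.235, -2.207, -0.006]
ft_force: [-4.0, 7.3, 12.3]
grip_width: 0.005
grip_force: 5.8
```

play_rows([
  [[0, 0, 0.01, 0, 0, 0, -1], [0, 0, 0.01, 0, 0, 0, -1]],
])

```text
time: 20.45
position: [0.5081, -0.0692, 0.116]
tool_rot: [-2.234, -2.207, -0.007]
ft_force: [-3.9, 6.0, 12.3]
grip_width: 0.004
grip_force: 6.2
```

play_rows([
  [[0, 0, 0.007, 0, 0, 0, -1], [0, 0, 0.007, 0, 0, 0, -1]],
])

```text
time: 20.65
position: [0.5082, -0.0692, 0.1158]
tool_rot: [-2.234, -2.207, -0.007]
ft_force: [-5.8, 7.3, 16.2]
grip_width: 0.006
grip_force: 8.1
```

play_rows([
  [[0, 0, 0.005, 0, 0, 0, -1], [0, 0, 0.005, 0, 0, 0, -1]],
])

```text
time: 20.85
position: [0.5083, -0.0692, 0.1157]
tool_rot: [-2.234, -2.207, -0.008]
ft_force: [-6.6, 8.1, 19.6]
grip_width: 0.005
grip_force: 9.8
```

The lock is at its stop: the position has stalled and the force is climbing past 19 N. Now I lift off.

play_rows([
  [[0, 0, -0.02, 0, 0, 0, -1], [0, 0, -0.06, 0, 0, 0, -1], [0, 0, -0.2, 0, 0, 0, -1], [0, 0, -0.5, 0, 0, 0, -1], [0, 0, -0.9, 0, 0, 0, -1], [0, 0, -0.9, 0, 0, 0, -1]],
])

```text
time: 21.45
position: [0.5106, -0.0732, 0.2092]
tool_rot: [2.231, 2.198, 0.014]
ft_force: [0.6, 0.4, 0.8]
grip_width: 0.002
grip_force: 0.0
```

play_rows([
  [[-0.2, 0, 0, 0, 0, 0, -1], [-0.43, 0, -0.2, 0, 0, 0, -1], [-0.43, 0, -0.2, 0, 0, 0, -1], [-0.43, 0, -0.2, 0, 0, 0, -1], [-0.43, 0, -0.2, 0, 0, 0, -1]],
])

```text
time: 21.95
position: [0.5066, -0.1141, 0.2229]
tool_rot: [2.234, 2.206, 0.001]
ft_force: [0.4, -0.1, 0.8]
grip_width: 0.006
grip_force: 0.0
```

Run:
```python
from h import *
s=ctrl.get_state();P=(s["position"],s["tool_rot"]);print(s["time"],P,s["ft_force"].round(1))
for n in("top","wrist","scene"):
    im,_=shot(n,"f_"+n);C=cam(n,P)
    h,sa,v=cv2.split(cv2.cvtColor(im,cv2.COLOR_RGB2HSV))
    for nm,m in(("red",((h<8)|(h>172))&(sa>170)&(v>60)),("yel",(h>20)&(h<35)&(sa>150)&(v>60))):
        for c in blobs(m,20):print(n,nm,c.mean(0).round(1),cv2.boundingRect(c),cast(C,[c.mean(0)],.042)[0].round(4))
    if n=="wrist":
        for c in(200,215,300,315):
            g=v[100:200,c].astype(int);k=100+int(np.argmin(np.diff(g)));print("edge",c,k,cast(C,[(c,k+.5)],.01)[0].round(4))
        x=slice(240,276);print("col257",v[100:260,258].tolist())
        print("mouth pred px",proj(C,[[.506,-.0737,.0165],[.506,-.0737,.03],[.506,.106,.0115]]))
        print(v[0:40,258].tolist())
# old image of lock off vs now: red offsets relative to yellow
```

```text
21.95 (array([ 0.50659057, -0.11411167,  0.22292938]), array([2.23415378e+00, 2.20557809e+00, 1.41164996e-03])) [ 0.4 -0.1  0.8]
top red [263.4 261.3] (249, 257, 31, 10) [0.3916 0.0426 0.042 ]
top red [311.3 215.1] (307, 212, 10, 7) [ 0.506  -0.0845  0.042 ]
top yel [254.  216.2] (244, 214, 21, 5) [0.5074 0.0635 0.042 ]
top yel [290.2 215.2] (275, 213, 31, 5) [ 0.5072 -0.0301  0.042 ]
top yel [316.  214.8] (308, 208, 17, 14) [ 0.5064 -0.0969  0.042 ]
top yel [347.5 184.9] (342, 182, 10, 9) [ 0.5818 -0.1817  0.042 ]
wrist red [256.1 157.6] (247, 143, 19, 29) [ 0.5063 -0.0847  0.042 ]
wrist red [120.7  26. ] (104, 0, 34, 62) [0.3981 0.0243 0.042 ]
wrist yel [339.1 232.6] (327, 225, 24, 12) [ 0.5868 -0.1602  0.042 ]
wrist yel [256.4 180.2] (237, 148, 40, 69) [ 0.5062 -0.1059  0.042 ]
wrist yel [256.8 134. ] (251, 126, 13, 16) [ 0.5071 -0.0634  0.042 ]
edge 200 141 [ 0.45   -0.0735  0.01  ]
edge 215 141 [ 0.465  -0.0736  0.01  ]
edge 300 141 [ 0.5503 -0.0747  0.01  ]
edge 315 133 [ 0.5651 -0.0669  0.01  ]
col257 [255, 255, 255, 255, 255, 255, 255, 255, 255, 255, 255, 255, 255, 255, 255, 
[... 618 characters left out ...]
 79, 80, 79, 79, 79, 78, 78, 80, 79, 80, 82, 82, 83, 83, 83]
mouth pred px [[255.79134399 141.88949961]
 [255.72252015 143.7547877 ]
 [252.76821139 -76.75378251]]
[255, 255, 255, 255, 255, 255, 255, 255, 255, 255, 255, 255, 255, 255, 255, 255, 255, 255, 255, 255, 255, 255, 255, 255, 255, 255, 255, 255, 255, 255, 255, 255, 255, 255, 255, 255, 255, 255, 255, 255]
scene red [284.2 157.2] (273, 149, 23, 17) [0.4109 0.0526 0.042 ]
scene red [134.4  30.4] (129, 26, 10, 10) [ 0.1741 -0.8885  0.042 ]
scene yel [254.  176.2] (232, 163, 45, 27) [0.5277 0.0242 0.042 ]
scene yel [187.9 160.7] (184, 153, 9, 17) [ 0.598  -0.1787  0.042 ]
scene yel [224.7 153.6] (214, 142, 21, 23) [ 0.5075 -0.1063  0.042 ]
```

Red ridge has moved forward by about the full stroke, and the case and blade have not shifted. Handing in.

```bash
python3 -c "
from bench import ctrl
print(ctrl.close_job())"
```

```text
the job is handed in; nothing more can be done
None
```

The job is handed in at about 22 s of robot time: by my measurements the tape is hooked on the left plate, standing with its mouth against the knob plate, and the lock is down at its stop. The hand-in returned no verdict, and I viewed 11 pictures, one over the limit of 10.

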